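Close the walnut jar and hold the vacuum sealer on its valve

TASK

Set the lid fully home on the open jar of walnuts and let go of it, then take the hand vacuum sealer out of its cradle and hold it upright with its nozzle centred on the valve in the top of the lid's knob, pressing lightly so that the spring nozzle is clearly pushed in, about halfway, but not bottomed. Finish while still holding the sealer there, neither letting go nor lifting it off. Leave the jar standing about where it is, and leave the bowl, the shut jar and the teaspoon alone.

Things in the scene. Friction and masses are not known exactly. Their poses are not given: they have to be found in the camera images.
- jar: Loose open glass jar (0.6 kg) holding walnuts, straight round wall, outer diameter 84 mm, wall 5 mm, mouth 74 mm wide, 90 mm tall. Origin: centre of its underside, z up. The walnuts lie well below the lid.
- jar_rim (a point): Centre of the open jar's mouth, level with the rim, 90 mm above the jar's underside.
- lid: Loose round lid (about 0.12 kg), lying right way up on the ledge, 46 mm high. From below: rubber plug 67 mm diameter, 12 mm high, that drops into the jar's mouth with 3.5 mm play all round; steel flange 88 mm diameter, 6 mm thick, that rests on the jar's rim; upright round knob 28 mm diameter, 28 mm high, to grip. Origin: centre of the plug's underside, z up; when home it is 12 mm below the rim.
- valve (a point): The valve, a dark round spot 12 mm wide in the middle of the flat top of the lid's knob, 46 mm above the lid's origin.
- cradle: Fixed white holder: base plate 100 by 90 mm, 10 mm thick, and a short open tube (outer diameter 56, bore 42, length 50 mm) whose axis leans 0.3 rad (17 degrees) from vertical, its top leaning to the cradle's -x, roughly towards the robot. Origin: on the ledge below the tube's upper mouth, z up.
- cradle_rim (a point): Centre of the upper mouth of the cradle's leaning tube, 85 mm above the ledge.
- sealer: Loose hand vacuum sealer (about 0.22 kg): round white housing 38 mm diameter, 125 mm long, collar 54 mm diameter, 6 mm thick, its underside 50 mm above the housing's lower end. Starts nozzle down in the cradle's tube, leaning with it, collar on the tube's mouth; 66 mm draw out along its axis. Grip above the collar. Origin: centre of the housing's lower end; z along the axis, away from the nozzle.
- nozzle (a joint): Travel of the sealer's spring nozzle into the housing (m): 0 = out, 0.010 = bottomed. About 0.8 N starts it, then 0.4 N per mm; about 2.7 N at 5 mm. The nozzle is a dark rubber cylinder of 22 mm diameter that sticks out 16 mm below the housing when free.
- nozzle_tip (a point): Centre of the nozzle's flat lower face, 16 mm below the sealer's origin when free; moves with the nozzle.
- bowl: Bystander: orange plastic bowl, 130 mm across, 55 mm high. Origin: centre of its underside.
- shut_jar: Bystander: glass jar shut with a screw lid, 68 mm across, 110 mm high. Origin: centre of its underside.
- teaspoon: Bystander: steel teaspoon lying on the ledge, 140 mm long. Origin: under its middle, x along it.
There are look-alikes about, which are no part of the job. Leave any purple or red look-alike of the sealer alone.

How it is judged:
On the way, in this order (a step that is already met when the one before it is completed fails the run):
1. the lid is fully home on the open jar and let go (horizontal distance between lid and jar_rim below 0.006 m and z of lid in the frame of jar_rim between -0.016 and -0.008 m and angle between lid's own z axis and vertical below 0.07 rad and contact force between the fingers and lid below 0.1 N), for 0.2 s.
2. the sealer is drawn out of its cradle (distance between sealer and cradle_rim above 0.09 m), for 0.1 s.
At the end, for the whole second after the job is handed in: Lid home (6 mm of centre, 4 mm in height, 0.07 rad) and untouched; jar upright within 40 mm of its start; sealer gripped, upright within 0.12 rad, nozzle tip within 6 mm of the valve, pushed in 1.5 to 9 mm with 0.5 to 8 N, clear of cradle and jar, all through the last second (all of step 1 and horizontal distance between nozzle_tip and valve below 0.006 m and angle between sealer's own z axis and vertical below 0.12 rad and height (world z) of sealer above 0.1 m and value of joint nozzle between 0.0015 and 0.009 m and contact force between sealer and lid between 0.5 and 8 N and contact force between the fingers and sealer above 1 N and contact force between sealer and cradle below 0.1 N and contact force between sealer and jar below 0.1 N and angle between jar's own z axis and vertical below 0.05 rad and height (world z) of jar below 0.005 m and distance of jar from where it was at the start of the episode below 0.04 m); the arm keeps its last pose, push and grip.
It fails at once if the orange bowl is shifted by more than 30 mm (distance of bowl from where it was at the start of the episode above 0.03 m).
It fails at once if the shut glass jar is shifted by more than 30 mm (distance of shut_jar from where it was at the start of the episode above 0.03 m).
It fails at once if the teaspoon is shifted by more than 30 mm (distance of teaspoon from where it was at the start of the episode above 0.03 m).
It fails at once if the open jar is tipped (angle between jar's own z axis and vertical above 0.25 rad).
It fails at once if the sealer is pressed hard on the lid (over 15 N) (contact force between sealer and lid above 15 N).
It also fails if it takes over 70 s, if anything falls off the work surface, if the arm or the gripper's body presses on something with over 40 N, if the wrist force passes 120 N, or if a joint passes its speed limit or range.

ROBOT

A 6-joint arm with a two-finger parallel gripper is mounted at the origin on the work surface. World frame = base frame: x ahead of the robot, y to its left, z up, the work surface at z = 0. Lengths are in m, angles in rad, forces in N, time in s.
With the tool pointing down it reaches from about 0.3 to 0.825 m from the base axis. Payload 5.4 kg.
Tool frame: the origin (TCP) lies midway between the tips of the shut fingers; the grasp point (between the pads) lies 19 mm behind it; z points along the fingers, y is the line along which they close (so a half turn about z gives the same grasp; the last joint's range is limited). The gripper opens to 92 mm and grips with 3 to 60 N. Pads are 20 mm wide; open, the fingers measure 128 mm over their backs; the gripper's body (75 mm by 189 mm) begins 69 mm behind the grasp point.
Start: joints at [0.919, 0.158, 1.597, -0, 1.386, -0.21], TCP at [0.246, 0.52, 0.215] pointing down, gripper open.
Joint ranges: [-2.91, 2.91], [-0.94, 2.29], [0.18, 2.7], [-1.29, 4.43], [0.17, 2.64], [-3, 3]. Speed limits (rad/s): [2.57, 2.57, 3.14, 3.14, 3.14, 3.14].

INTERFACE

Orientations are given as a unit quaternion [x, y, z, w].
In Python, from station import robot gives the robot as it stands.
- The arm moves only by the tool play_rows, never from a script. Its argument "plan" is a list of rows, each an object with "gripper": the closure, from 0 (fully open) to 1 (shut); "slide": the shift along the tool's x, y, z scaled (see below), a list of three; "rotation": the turn, a rotation vector about the tool's x, y, z scaled (see below), a list of three. A call has 1 to 20 rows; each row shifts and turns the commanded pose from where the row before left it, along the tool's axes as they then stand; what a row does not reach is not made up. The controller multiplies each number of a shift by 0.025 m and each number of a turn by 5 degrees. A row lasts 1/8 s, in which the tool goes at most 62.5 mm and 10.7 degrees, less where a joint would pass 70% of its speed; a pose out of reach is approached as far as the arm can. A call with a number of a shift or a turn outside -1 to 1 is refused whole. A call with a gripper value outside its range is refused whole. The fingers move at their own pace and stop on an object; the grip force is fixed at half the most. Time passes only in rows, so rows that do not move let the fingers close. It gives the time, the measured TCP pose, the force, the opening and the grip force at its end, in the units of the state.
- robot.get_state(): the state, without advancing time (a new reading comes with each control period).
- robot.capture(name): name is "scene" or "top"; returns the picture (384x512x3 uint8, red, green, blue); there is no depth.
- robot.get_calibration(name): a dict with "fx", "fy", "cx", "cy" (pixels), "k1" (the pictures are not rectified: a ray, as slopes to the right and down, at radius r is drawn at 1 + k1 r^2 times it, then the intrinsics apply), "R" (3x3) and "t" (3): a world point X has camera coordinates R X + t. Camera axes: x right, y down, z forward; pixel columns grow to the right and rows downward; lengths in m; the calibration is good to about 2 mm. A picture is of the moment at which its call begins. get_calibration takes no time and is no camera call.
- robot.sign_off(): hands the job in; it is judged then, once.
The state is a dict: "time": time; "q": joint angles; "qvel": joint speeds; "effort": joint torques, N m; "ee_pos": TCP position; "tool_rot": TCP orientation; "ft_force": force on the tool from outside, world axes, zero at the start; "torque": the same for the moment, N m; "grip_width": opening from 0.0 (shut) to 1.0 (fully open); "gripper_force": force on a finger pad.
Only numpy, scipy, OpenCV 4.12 (cv2) and the standard library are available. Lean on these libraries where they do the work, as an engineer would, in place of code of your own. Each camera call takes 0.05 s, during which the arm holds its last target. There are 200 camera calls.

## Working session

There is one attempt and no reset: what is moved stays moved. The work goes in short steps, Python scripts to look and compute and a tool call to move; the robot and the scene stay as the last step left them, time stands still between calls to the robot, and variables do not carry over. Pictures are saved under pics/ and viewed, at most 10 in all, crops included, and the job is handed in when it is done.

Besides the shell and the picture viewer there is one more tool, called after "Call:" as a command line: name --argument value ..., lists and objects as JSON in quotes. play_rows: Moves the arm, as the interface text tells. Shifts and turns lie within -1 to 1; 1 stands for 0.025 m of shift or 5 degrees of turn. Its arguments: {"type":"object","properties":{"plan":{"type":"array","items":{"type":"object","properties":{"gripper":{"type":"number"},"slide":{"type":"array","items":{"type":"number","minimum":-1,"maximum":1}},"rotation":{"type":"array","items":{"type":"number","minimum":-1,"maximum":1}}}}}},"required":["plan"]}

```bash
mkdir -p pics; python3 - <<'E'
from station import robot
import cv2,numpy as np
for n in("scene","top"):
    im=robot.capture(n); cv2.imwrite(f"pics/{n}0.png",im[:,:,::-1]); np.save(f"{n}0.npy",im)
    c=robot.get_calibration(n); R=np.array(c["R"]);print(n,c["fx"],c["fy"],c["cx"],c["cy"],c["k1"],(-R.T@np.array(c["t"])).round(3),R.round(2).tolist())
s=robot.get_state();print(s["ee_pos"],s["tool_rot"],s["time"])
E
```

```text
scene 377.90442582998674 377.90442582998674 256.30818556806804 191.72291308804586 -0.09768802601857814 [0.979 0.22  0.703] [[-0.5, 0.87, 0.02], [0.67, 0.4, -0.62], [-0.55, -0.3, -0.78]]
top 391.01783465334785 391.01783465334785 257.16155533484937 190.913403035838 -0.1286807287161438 [ 0.492 -0.025  0.948] [[0.02, -1.0, -0.02], [-1.0, -0.02, -0.05], [0.05, 0.02, -1.0]]
[0.24551935 0.51932525 0.21372586] [ 2.19081933e-01  9.75706104e-01 -7.69975625e-04 -3.34785600e-04] 0.1
```

View pics/scene0.png

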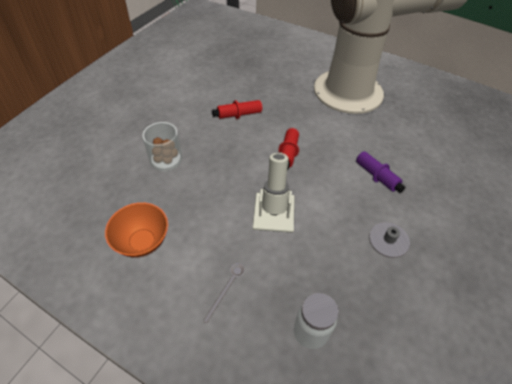

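View pics/top0.png

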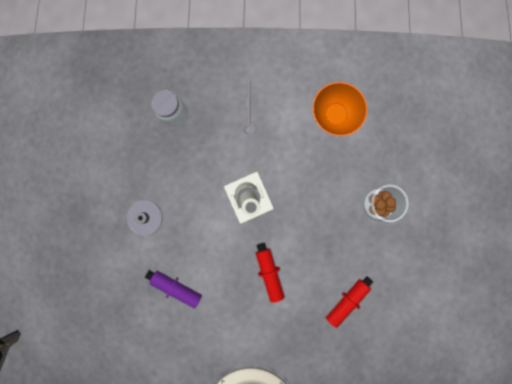

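The scene view shows the jar (162,143), the cradled sealer (278,160 at its top) and the lid (390,238). In the top view the lid is at (144,218), the jar rim at about (392,203), the sealer top at (251,207) and the cradle at (249,197).

```bash
cat > h.py <<'E'
from station import robot
import cv2,numpy as np
def cal(n):
    c=robot.get_calibration(n);K=np.array([[c["fx"],0,c["cx"]],[0,c["fy"],c["cy"]],[0,0,1.]])
    return K,np.array([c["k1"],0,0,0,0.]),np.array(c["R"]),np.array(c["t"])
def ray(n,px):
    K,d,R,t=cal(n)
    u=cv2.undistortPoints(np.array(px,float).reshape(-1,1,2),K,d).reshape(-1,2)
    return -R.T@t,np.c_[u,np.ones(len(u))]@R
def plane(n,px,z):
    o,d=ray(n,px);return o+d*((z-o[2])/d[:,2])[:,None]
def proj(n,P):
    K,d,R,t=cal(n);return cv2.projectPoints(np.array(P,float).reshape(-1,1,3),cv2.Rodrigues(R)[0],t,K,d)[0].reshape(-1,2)
def circ(P):
    A=np.c_[2*P[:,:2],np.ones(len(P))];s=np.linalg.lstsq(A,(P[:,:2]**2).sum(1),rcond=None)[0]
    return s[:2],2*np.sqrt(s[2]+s[:2]@s[:2])
E
python3 - <<'E'
import cv2,numpy as np
t=np.load("top0.npy")[:,:,::-1];s=np.load("scene0.npy")[:,:,::-1]
def crop(im,x,y,r=32): return cv2.resize(im[y-r:y+r,x-r:x+r],(264,264),interpolation=cv2.INTER_CUBIC)
m=np.vstack([np.hstack([crop(t,144,218),crop(t,388,204),crop(t,249,198)]),np.hstack([crop(s,390,240),crop(s,161,145),crop(s,276,185,44)])])
cv2.imwrite("pics/mos0.png",m)
E
```

```text
(no output)
```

View pics/mos0.png

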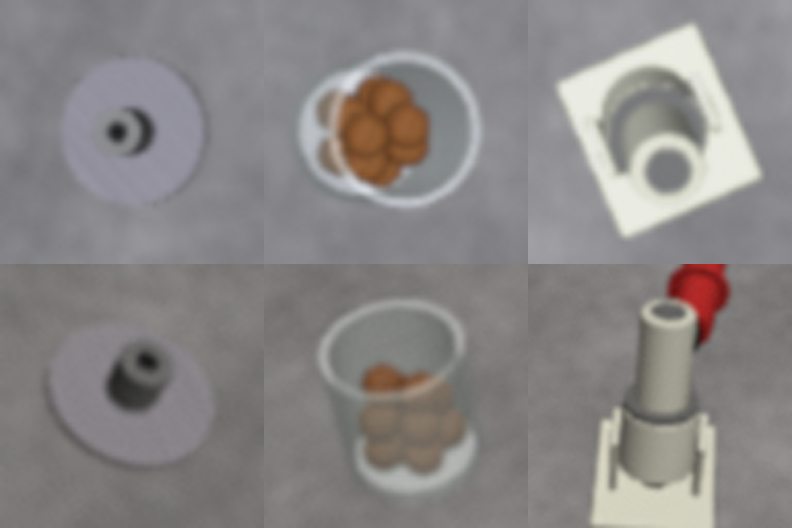

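The crops are clear: the lid flange is bluish with a dark valve spot, the jar rim is a bright ring, the cradle plate is a white rectangle, and the sealer top is a white ring with a grey disc. Next I measure all four.

```bash
python3 - <<'E'
from h import *
T=np.load("top0.npy");S=np.load("scene0.npy");U=4
def crop(im,x,y,r=32):
    return cv2.resize(im[y-r:y+r,x-r:x+r],None,fx=U,fy=U,interpolation=cv2.INTER_CUBIC).astype(int)
def full(p,x,y,r=32): return (np.array(p,float).reshape(-1,2)+.5)/U-.5+[x-r,y-r]
def big(m):
    cs,_=cv2.findContours(m.astype(np.uint8),cv2.RETR_EXTERNAL,cv2.CHAIN_APPROX_NONE);return max(cs,key=cv2.contourArea).reshape(-1,2)
# lid
for n,im,x,y in(("top",T,144,218),("scene",S,390,240)):
    c=crop(im,x,y);b=c[:,:,2]-c[:,:,0];bg=np.median(b[:20]);bm=np.median(b[b>bg+4]) if (b>bg+4).any() else 0
    h=cv2.convexHull(big(b>(bg+bm)/2))
    k=big(b>(bg+bm)/2);P=plane(n,full(k,x,y),.018);print("lid",n,bg,bm,circ(plane(n,full(h,x,y),.018)))
# dark valve
for n,im,x,y in(("top",T,141,218),("scene",S,393,231)):
    c=crop(im,x,y,8).sum(2); cc=c[12:52,12:52]
    m=cc<cc.min()+50; n2,l,st,ce=cv2.connectedComponentsWithStats(m.astype(np.uint8));
    for i in range(1,n2): 
        p=full(ce[i]+12,x,y,8);print("valve",n,st[i][4],p,plane(n,p,.046))
# jar rim
for n,im,x,y in(("top",T,390,204),("scene",S,161,137)):
    c=crop(im,x,y,26);L=c.min(2);np.save("L.npy",L)
    for d in(25,35,45):
        m=L>np.median(L)+d;h=cv2.convexHull(big(m)).reshape(-1,2);
        P=plane(n,full(h,x,y,26),.09);print("jar",n,d,circ(P),P[:,:2].min(0),P[:,:2].max(0))
# plate
c=T[160:240,205:290].astype(int)
m=((c.min(2)>150)).astype(np.uint8);k=big(m)+[205,160]
P=plane("top",k,.010);r=cv2.minAreaRect(np.float32(P[:,:2]*1000));print("plate",r,np.array(cv2.boxPoints(r)).round(0).tolist())
# sealer top disc: grey inside white
for n,im,x,y in(("top",T,251,207),("scene",S,278,157)):
    c=crop(im,x,y,14).min(2);cx=56
    print(n,"profile",c[56,::6],c[::6,56])
    m=(c<(c[56,56]+c.max())/2).astype(np.uint8);_,l,st,ce=cv2.connectedComponentsWithStats(m,connectivity=4);i=l[56,56]
    p=full(ce[i],x,y,14);print("top",n,st[i],p,plane(n,p,.1567))
E
```

```text
lid top 4.0 11.0 (array([0.46677697, 0.27044472]), np.float64(0.08692948991004681))
lid scene -4.0 1.0 (array([0.466571  , 0.27001832]), np.float64(0.08752014038940287))
valve top 75 [[139.985      217.58833333]] [[0.46669242 0.269905   0.046     ]]
valve scene 85 [[393.21323529 231.12794118]] [[0.46595278 0.26968333 0.046     ]]
jar top 25 (array([ 0.51343077, -0.2920643 ]), np.float64(0.09224019272484571)) [ 0.4717661  -0.34132741] [ 0.55542244 -0.2417423 ]
jar top 35 (array([ 0.51255409, -0.2957299 ]), np.float64(0.08574404497315043)) [ 0.47232745 -0.34018049] [ 0.55432468 -0.25270349]
jar top 45 (array([ 0.51322946, -0.29915636]), np.float64(0.07969899846571123)) [ 0.47337085 -0.33903401] [ 0.54643221 -0.28659392]
jar scene 25 (array([ 0.51240195, -0.29999726]), np.float64(0.08304505946564548)) [ 0.47102634 -0.3415894 ] [ 0.55161735 -0.26274098]
jar scene 35 (array([ 0.55969261, -0.21433284]), np.float64(0.020822077170473234)) [ 0.54670723 -0.21960432] [ 0.57398691 -0.20538551]
jar scene 45 (array([ 0.56086433, -0.21395607]), np.float64(0.0182095572004806)) [ 0.54858378 -0.21818735] [ 0.57370545 -0.20682179]
plate ((520.6953125, 22.49856185913086), (103.77130126953125, 103.63665771484375), 26.142913818359375) [[451.0, 46.0], [497.0, -47.0], [590.0, -1.0], [544.0, 92.0]]
top profile [202 149 131 167 209 194 142 119 120 120 120 120 123 166 205 205 219 226
 225] [111 114 115 136 192 207 165 124 119 120 120 120 121 156 202 216 224 191
 145]
top top [  33   35   46   46 1654] [[250.50272068 207.00529021]] [[0.49741833 0.00622408 0.1567    ]]
scene profile [126 127 123 121 146 174 144 101  95  94  96  94  93 110 158 161 100  38
  35] [132 124 114 102  93  92 106 126 105  96  98 138 172 153 137 139 140 141
 140]
top scene [    0     0   112   112 10143] [[277.07245144 155.23505127]] [[0.49522815 0.00179354 0.1567    ]]
```

Call:
play_rows --plan '[{"gripper":0,"slide":[-0.94,-0.4,0.3],"rotation":[0,0,0]},{"gripper":0,"slide":[-0.94,-0.4,0.3],"rotation":[0,0,0]},{"gripper":0,"slide":[-0.94,-0.4,0.3],"rotation":[0,0,0]},{"gripper":0,"slide":[-0.94,-0.4,0.3],"rotation":[0,0,0]},{"gripper":0,"slide":[-0.94,-0.4,0.3],"rotation":[0,0,0]},{"gripper":0,"slide":[-0.94,-0.4,0.3],"rotation":[0,0,0]},{"gripper":0,"slide":[-0.94,-0.4,0.3],"rotation":[0,0,0]},{"gripper":0,"slide":[-0.94,-0.4,0.3],"rotation":[0,0,0]},{"gripper":0,"slide":[-0.94,-0.4,0.3],"rotation":[0,0,0]},{"gripper":0,"slide":[-0.94,-0.4,0.3],"rotation":[0,0,0]},{"gripper":0,"slide":[-0.94,-0.4,0.3],"rotation":[0,0,0]},{"gripper":0,"slide":[-0.94,-0.4,0.3],"rotation":[0,0,0]},{"gripper":0,"slide":[-0.94,-0.4,0.3],"rotation":[0,0,0]},{"gripper":0,"slide":[0,0,0],"rotation":[0,0,0]},{"gripper":0,"slide":[0,0,0],"rotation":[0,0,0]}]'

```text
time: 1.98
ee_pos: [0.4659, 0.272, 0.117]
tool_rot: [0.219, 0.976, 0.0, -0.0]
ft_force: [-0.1, -0.1, 0.2]
grip_width: 1.001
gripper_force: 0.0
```

```bash
cat > g.py <<'E'
import sys,numpy as np
from station import robot
from scipy.spatial.transform import Rotation as Ro
def rep(tgt=None,zt=None,yt=None):
    s=robot.get_state();R=Ro.from_quat(s["tool_rot"]);p=np.array(s["ee_pos"])
    print("t",s["time"],"pos",p.round(4),"y",R.as_matrix()[:,1].round(3),"z",R.as_matrix()[:,2].round(3),"F",np.round(s["ft_force"],2),"w",round(float(s["grip_width"]),3),"gf",s["gripper_force"],"q6",round(s["q"][5],2))
    if tgt is not None: print("slide units",(R.inv().apply(np.array(tgt)-p)/.025).round(2))
    if zt is not None:
        z=np.array(zt)/np.linalg.norm(zt);y=np.array(yt)-z*np.dot(yt,z);y/=np.linalg.norm(y)
        D=R.inv()*Ro.from_matrix(np.c_[np.cross(y,z),y,z]);print("rot units(5deg)",(np.degrees(D.as_rotvec())/5).round(2))
E
python3 - <<'E'
from g import *
rep([.4665,.27,.021])
from h import *
c=np.load("top0.npy")[160:240,205:290].astype(int)
m=(c.min(2)>150).astype(np.uint8)
# plate corner refinement from visible edges: crop estimates
px=np.array([(162,24),(28,87),(98,238),(234,177)],float)/4.125+[216.6,165.6]
P=plane("top",px,.01);print(P.round(4),P.mean(0))
print("rim+axis predicted px scene/top",proj("scene",[[.4974,.0062,.1567],[.5175,.0157,.085]]),proj("top",[[.5175,.0157,.085]]))
S=np.load("scene0.npy").astype(int).min(2);print(S[148:168,266:292])
E
```

```text
t 1.975 pos [0.4659 0.272  0.117 ] y [ 0.428  0.904 -0.   ] z [-0.001  0.    -1.   ] F [-0.12 -0.14  0.17] w 1.001 gf 0.0 q6 -0.83
slide units [-0.06 -0.06  3.84]
[[ 0.5844  0.0013  0.01  ]
 [ 0.5458  0.0787  0.01  ]
 [ 0.4588  0.0355  0.01  ]
 [ 0.4961 -0.0427  0.01  ]] [0.52125344 0.01819184 0.01      ]
rim+axis predicted px scene/top [[278.5146602  156.72229963]
 [275.95166263 187.90537472]] [[247.73572708 198.06744872]]
[[132 131 131 130 127 126 124 124 124 127 125 114  81  44  23  23  24  27
   34  35  40  40  41  41  39  38]
 [130 130 131 131 126 126 122 123 122 124 124 110  77  39  18  19  25  29
   31  38  40  38  39  38  39  39]
 [129 127 128 126 127 125 123 122 122 124 122 111  76  38  18  20  23  30
   33  36  39  40  39  38  39  38]
 [126 126 125 129 126 125 125 125 124 126 125 112  83  52  36  33  31  29
   34  38  39  39  41  40  40  37]
 [121 122 124 126 126 127 130 133 136 135 133 122 107  88  81  77  65  51
   46  39  39  39  39  38  37  37]
 [118 120 121 123 126 135 143 148 152 147 137 130 124 121 122 120 107  94
   82  62  47  39  37  39  38  35]
 [119 118 120 124 
[... 808 characters left out ...]
74 172 173
  164 155 141 113  68  25  19  27]
 [132 129 119  96  87  93 104 115 127 135 145 152 158 160 160 161 160 156
  150 144 135 112  67  29  19  24]
 [135 133 121  96  88  94 103 111 120 126 133 139 142 147 148 150 148 146
  143 139 129 107  65  25  17  26]
 [135 134 120  97  87  95 104 112 120 125 132 135 139 142 145 146 144 145
  143 139 126  99  56  23  20  35]
 [137 133 119  95  86  97 106 114 121 127 131 137 140 143 145 145 148 144
  141 137 122  92  50  21  23  48]
 [134 130 117  94  88  98 105 115 122 128 132 137 141 143 144 146 146 145
  143 138 119  84  43  29  47  73]
 [134 131 116  94  89  98 107 116 124 128 134 138 141 143 145 147 146 144
  143 136 115  78  45  56  80  97]]
```

Call:
play_rows --plan '[{"gripper":0,"slide":[-0.05,-0.05,0.64],"rotation":[0,0,0]},{"gripper":0,"slide":[0,0,0.64],"rotation":[0,0,0]},{"gripper":0,"slide":[0,0,0.64],"rotation":[0,0,0]},{"gripper":0,"slide":[0,0,0.64],"rotation":[0,0,0]},{"gripper":0,"slide":[0,0,0.64],"rotation":[0,0,0]},{"gripper":0,"slide":[0,0,0.6],"rotation":[0,0,0]},{"gripper":0,"slide":[0,0,0],"rotation":[0,0,0]},{"gripper":1,"slide":[0,0,0],"rotation":[0,0,0]},{"gripper":1,"slide":[0,0,0],"rotation":[0,0,0]},{"gripper":1,"slide":[0,0,0],"rotation":[0,0,0]},{"gripper":1,"slide":[0,0,0],"rotation":[0,0,0]},{"gripper":1,"slide":[0,0,0],"rotation":[0,0,0]},{"gripper":1,"slide":[0,0,0],"rotation":[0,0,0]},{"gripper":1,"slide":[0,0,0],"rotation":[0,0,0]},{"gripper":1,"slide":[0,0,0],"rotation":[0,0,0]}]'

```text
time: 3.85
ee_pos: [0.467, 0.27, 0.0221]
tool_rot: [0.219, 0.976, 0.0, -0.0]
ft_force: [-0.2, 0.2, -0.5]
grip_width: 0.296
gripper_force: 30.0
```

```bash
python3 - <<'E'
from g import *
rep([.513,-.299,.26])
E
```

```text
t 3.85 pos [0.467  0.27   0.0221] y [0.428 0.904 0.   ] z [ 0.  0. -1.] F [-0.19  0.17 -0.53] w 0.296 gf 30.000031292438507 q6 -0.83
slide units [-11.39 -19.79  -9.52]
```

Call:
play_rows --plan '[{"gripper":1,"slide":[0,0,-0.3],"rotation":[0,0,0]},{"gripper":1,"slide":[0,0,-0.8],"rotation":[0,0,0]},{"gripper":1,"slide":[0,0,-0.9],"rotation":[0,0,0]},{"gripper":1,"slide":[0,0,-0.9],"rotation":[0,0,0]},{"gripper":1,"slide":[0,0,-0.9],"rotation":[0,0,0]},{"gripper":1,"slide":[0,0,-0.9],"rotation":[0,0,0]},{"gripper":1,"slide":[0,0,-0.9],"rotation":[0,0,0]},{"gripper":1,"slide":[0,0,-0.9],"rotation":[0,0,0]},{"gripper":1,"slide":[0,0,-0.9],"rotation":[0,0,0]},{"gripper":1,"slide":[0,0,-0.9],"rotation":[0,0,0]},{"gripper":1,"slide":[0,0,-0.7],"rotation":[0,0,0]},{"gripper":1,"slide":[-0.2,-0.4,0],"rotation":[0,0,0]},{"gripper":1,"slide":[-0.4,-0.7,0],"rotation":[0,0,0]},{"gripper":1,"slide":[-0.5,-0.85,0],"rotation":[0,0,0]},{"gripper":1,"slide":[-0.5,-0.85,0],"rotation":[0,0,0]},{"gripper":1,"slide":[-0.5,-0.85,0],"rotation":[0,0,0]},{"gripper":1,"slide":[-0.5,-0.85,0],"rotation":[0,0,0]},{"gripper":1,"slide":[-0.5,-0.85,0],"rotation":[0,0,0]},{"gripper":1,"slide":[-0.5,-0.85,0],"rotation":[0,0,0]},{"gripper":1,"slide":[-0.5,-0.85,0],"rotation":[0,0,0]}]'

```text
time: 6.35
ee_pos: [0.4834, 0.0654, 0.2458]
tool_rot: [0.219, 0.976, -0.0, -0.001]
ft_force: [0.5, -0.5, -1.3]
grip_width: 0.296
gripper_force: 30.0
```

```bash
python3 - <<'E'
from g import *
rep([.513,-.299,.2])
E
```

```text
t 6.35 pos [0.4834 0.0654 0.2458] y [ 0.428  0.904 -0.001] z [-0.002 -0.    -1.   ] F [ 0.48 -0.53 -1.29] w 0.296 gf 30.000227987766266 q6 -1.24
slide units [ -7.31 -12.67   1.83]
```

Call:
play_rows --plan '[{"gripper":1,"slide":[-0.5,-0.85,0],"rotation":[0,0,0]},{"gripper":1,"slide":[-0.5,-0.85,0],"rotation":[0,0,0]},{"gripper":1,"slide":[-0.5,-0.85,0],"rotation":[0,0,0]},{"gripper":1,"slide":[-0.5,-0.85,0],"rotation":[0,0,0]},{"gripper":1,"slide":[-0.5,-0.85,0],"rotation":[0,0,0]},{"gripper":1,"slide":[-0.5,-0.85,0],"rotation":[0,0,0]},{"gripper":1,"slide":[-0.5,-0.85,0],"rotation":[0,0,0]},{"gripper":1,"slide":[-0.5,-0.85,0],"rotation":[0,0,0]},{"gripper":1,"slide":[-0.5,-0.85,0],"rotation":[0,0,0]},{"gripper":1,"slide":[-0.5,-0.85,0],"rotation":[0,0,0]},{"gripper":1,"slide":[-0.5,-0.85,0.2],"rotation":[0,0,0]},{"gripper":1,"slide":[-0.5,-0.85,0.3],"rotation":[0,0,0]},{"gripper":1,"slide":[-0.5,-0.85,0.4],"rotation":[0,0,0]},{"gripper":1,"slide":[-0.5,-0.85,0.4],"rotation":[0,0,0]},{"gripper":1,"slide":[-0.29,-0.7,0.4],"rotation":[0,0,0]},{"gripper":1,"slide":[0,0,0.1],"rotation":[0,0,0]},{"gripper":1,"slide":[0,0,0],"rotation":[0,0,0]},{"gripper":1,"slide":[0,0,0],"rotation":[0,0,0]}]'

```text
time: 8.6
ee_pos: [0.5147, -0.2952, 0.2027]
tool_rot: [0.219, 0.976, -0.0, 0.0]
ft_force: [0.2, 0.1, -0.9]
grip_width: 0.297
gripper_force: 30.0
```

```bash
python3 - <<'E'
from g import *
rep([.513,-.299,.1])
from h import *
T=robot.capture("top");S=robot.capture("scene");np.save("top1.npy",T);np.save("scene1.npy",S)
z=.2-.021+.018
p=proj("top",[[.513,-.299,z]])[0];q=proj("scene",[[.513,-.299,z]])[0];print(p,q)
def crop(im,c,r=50):
    x,y=(int(np.clip(v,r,l-r)) for v,l in zip(c,(512,384)));print(x,y)
    return cv2.resize(im[y-r:y+r,x-r:x+r,::-1],(400,400),interpolation=cv2.INTER_CUBIC)
cv2.imwrite("pics/m1.png",np.hstack([crop(T,p),crop(S,q)]))
E
```

```text
t 8.6 pos [ 0.5147 -0.2952  0.2027] y [ 0.427  0.904 -0.   ] z [ 0.001 -0.    -1.   ] F [ 0.15  0.14 -0.85] w 0.297 gf 29.99964863061905 q6 -1.85
slide units [ 0.   -0.17  4.11]
[406.92144993 202.24657888] [151.09499771  96.44423722]
406 202
151 96
```

View pics/m1.png

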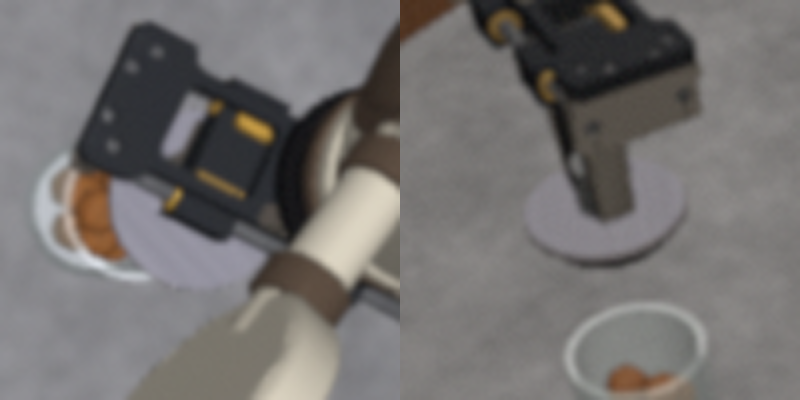

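The lid hangs level in the scene crop, with its flange spanning 525–687 across, and the jar is below it. I measure the flange circle.

```bash
python3 - <<'E'
from h import *
S=np.load("scene1.npy");U=4;x0,y0=126,76
c=cv2.resize(S[y0:120,x0:180],None,fx=U,fy=U,interpolation=cv2.INTER_CUBIC).astype(int)
b=c[:,:,2]-c[:,:,0];print(np.percentile(b,[5,25,50,75,95]))
m=cv2.morphologyEx(((b>-1)&(c.min(2)>95)).astype(np.uint8),cv2.MORPH_OPEN,np.ones((5,5)))
k=max(cv2.findContours(m,0,1)[0],key=cv2.contourArea);h=cv2.convexHull(k).reshape(-1,2)
px=(h+.5)/U-.5+[x0,y0];print(px.min(0),px.max(0))
P=plane("scene",px,.1986)
C,D=circ(P)
for _ in range(4):
    r=abs(np.linalg.norm(P[:,:2]-C,axis=1)-D/2);P=P[r<max(.0015,np.median(r)*1.5)];C,D=circ(P)
print(C,D,len(P))
E
```

```text
[-12.  -4.  -4.  -2.   2.]
[131.625  85.625] [171.375 108.875]
[ 0.5142561  -0.29640506] 0.08529393840838517 32
```

Call:
play_rows --plan '[{"gripper":1,"slide":[0,-0.14,0.3],"rotation":[0,0,0]},{"gripper":1,"slide":[0,0,0.6],"rotation":[0,0,0]},{"gripper":1,"slide":[0,0,0.6],"rotation":[0,0,0]},{"gripper":1,"slide":[0,0,0.6],"rotation":[0,0,0]},{"gripper":1,"slide":[0,0,0.6],"rotation":[0,0,0]},{"gripper":1,"slide":[0,0,0.5],"rotation":[0,0,0]},{"gripper":1,"slide":[0,0,0.2],"rotation":[0,0,0]},{"gripper":1,"slide":[0,0,0],"rotation":[0,0,0]},{"gripper":1,"slide":[0,0,0.1],"rotation":[0,0,0]},{"gripper":1,"slide":[0,0,0.1],"rotation":[0,0,0]},{"gripper":1,"slide":[0,0,0.1],"rotation":[0,0,0]},{"gripper":1,"slide":[0,0,0],"rotation":[0,0,0]}]'

```text
time: 10.2
ee_pos: [0.5128, -0.2989, 0.1093]
tool_rot: [0.219, 0.976, 0.0, -0.0]
ft_force: [0.4, -0.0, -1.8]
grip_width: 0.292
gripper_force: 30.0
```

```bash
python3 - <<'E'
from g import *
rep([.513,-.299,.1])
E
```

```text
t 10.2 pos [ 0.5128 -0.2989  0.1093] y [0.428 0.904 0.   ] z [-0.  0. -1.] F [ 0.4  -0.04 -1.76] w 0.292 gf 29.999669194221497 q6 -1.86
slide units [-0.01  0.    0.37]
```

Call:
play_rows --plan '[{"gripper":1,"slide":[0,0,0.12],"rotation":[0,0,0]},{"gripper":1,"slide":[0,0,0.12],"rotation":[0,0,0]},{"gripper":1,"slide":[0,0,0.12],"rotation":[0,0,0]},{"gripper":1,"slide":[0,0,0],"rotation":[0,0,0]},{"gripper":1,"slide":[0,0,0],"rotation":[0,0,0]}]'

```text
time: 10.82
ee_pos: [0.5129, -0.299, 0.1006]
tool_rot: [0.219, 0.976, 0.0, -0.0]
ft_force: [0.6, -0.6, -1.8]
grip_width: 0.295
gripper_force: 30.0
```

Call:
play_rows --plan '[{"gripper":1,"slide":[0,0,0.03],"rotation":[0,0,0]},{"gripper":1,"slide":[0,0,0],"rotation":[0,0,0]},{"gripper":0,"slide":[0,0,0],"rotation":[0,0,0]},{"gripper":0,"slide":[0,0,0],"rotation":[0,0,0]},{"gripper":0,"slide":[0,0,0],"rotation":[0,0,0]},{"gripper":0,"slide":[0,0,0],"rotation":[0,0,0]},{"gripper":0,"slide":[0,0,0],"rotation":[0,0,0]},{"gripper":0,"slide":[0,0,0],"rotation":[0,0,0]},{"gripper":0,"slide":[0,0,-0.5],"rotation":[0,0,0]},{"gripper":0,"slide":[0,0,-1],"rotation":[0,0,0]},{"gripper":0,"slide":[0,0,-1],"rotation":[0,0,0]},{"gripper":0,"slide":[0,0,-1],"rotation":[0,0,0]},{"gripper":0,"slide":[0,0,-1],"rotation":[0,0,0]},{"gripper":0,"slide":[0,0,-1],"rotation":[0,0,0]},{"gripper":0,"slide":[0,0,-1],"rotation":[0,0,0]},{"gripper":0,"slide":[0,0,-1],"rotation":[0,0,0]},{"gripper":0,"slide":[0,0,0],"rotation":[0,0,0]}]'

```text
time: 12.95
ee_pos: [0.5139, -0.2999, 0.2906]
tool_rot: [0.219, 0.976, -0.001, 0.003]
ft_force: [-0.7, 0.0, 0.1]
grip_width: 1.002
gripper_force: 0.0
```

```bash
python3 - <<'E'
from g import *
a=np.array([-.2647,-.1314,.9553]);e=np.array([.4974,.0062,.1567])-.125*a
print("grasp TCP",(e+.065*a).round(4),"pre",(e+.175*a).round(4))
rep(e+.175*a,-a,[-.444,.896,0]); rep(e+.175*a,-a,[.896,.444,0])
from h import *
S=robot.capture("scene");T=robot.capture("top");np.save("scene2.npy",S);np.save("top2.npy",T)
q=proj("scene",[[.513,-.299,.124],[.513,-.299,.096]]);print(q)
p=proj("top",[[.513,-.299,.124]])[0];print(p)
def crop(im,c,r=40):
    x,y=(int(np.clip(v,r,l-r)) for v,l in zip(c,(512,384)));print(x,y)
    return cv2.resize(im[y-r:y+r,x-r:x+r,::-1],(400,400),interpolation=cv2.INTER_CUBIC)
cv2.imwrite("pics/m2.png",np.hstack([crop(S,q[0]),crop(T,p)]))
E
```

```text
grasp TCP [0.5133 0.0141 0.0994] pre [ 4.842e-01 -4.000e-04  2.045e-01]
t 12.95 pos [ 0.5139 -0.2999  0.2906] y [ 0.428  0.904 -0.002] z [ 0.004 -0.004 -1.   ] F [-0.67  0.02  0.12] w 1.002 gf 0.0 q6 -1.86
slide units [ 6.22 10.33  3.39]
rot units(5deg) [ -1.6   -3.15 -10.25]
t 12.95 pos [ 0.5139 -0.2999  0.2906] y [ 0.428  0.904 -0.002] z [ 0.004 -0.004 -1.   ] F [-0.67  0.02  0.12] w 1.002 gf 0.0 q6 -1.86
slide units [ 6.22 10.33  3.39]
rot units(5deg) [-3.31 -1.08  7.62]
[[157.13131058 122.09123288]
 [159.27495185 131.1125024 ]]
[394.7919307  202.94447719]
157 122
394 202
```

View pics/m2.png

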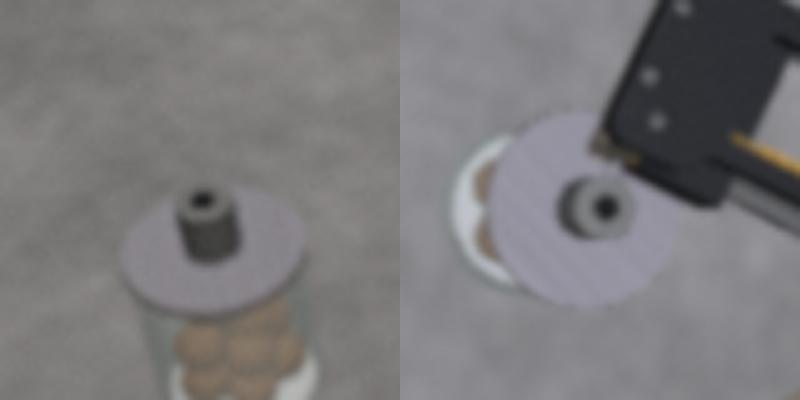

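The lid sits flush and level on the jar, and the valve is where predicted (scene 157,122; top 395,203). Next is the sealer.

Call:
play_rows --plan '[{"gripper":0,"slide":[0.48,0.8,0.1],"rotation":[0,0,0]},{"gripper":0,"slide":[0.48,0.8,0.2],"rotation":[0,0,0]},{"gripper":0,"slide":[0.48,0.8,0.25],"rotation":[0,0,0]},{"gripper":0,"slide":[0.48,0.8,0.25],"rotation":[0,0,0]},{"gripper":0,"slide":[0.48,0.8,0.25],"rotation":[0,0,0]},{"gripper":0,"slide":[0.48,0.8,0.25],"rotation":[0,0,0]},{"gripper":0,"slide":[0.48,0.8,0.25],"rotation":[0,0,0]},{"gripper":0,"slide":[0.48,0.8,0.25],"rotation":[0,0,0]},{"gripper":0,"slide":[0.48,0.8,0.25],"rotation":[0,0,0]},{"gripper":0,"slide":[0.48,0.8,0.25],"rotation":[0,0,0]},{"gripper":0,"slide":[0.48,0.8,0.25],"rotation":[0,0,0]},{"gripper":0,"slide":[0.48,0.8,0.25],"rotation":[0,0,0]},{"gripper":0,"slide":[0.46,0.73,0.25],"rotation":[0,0,0]},{"gripper":0,"slide":[0,0,0],"rotation":[0,0,0]}]'

```text
time: 14.8
ee_pos: [0.4817, 0.0022, 0.2099]
tool_rot: [0.218, 0.976, 0.0, -0.001]
ft_force: [0.4, -0.3, -0.1]
grip_width: 1.001
gripper_force: 0.0
```

Call:
play_rows --plan '[{"gripper":0,"slide":[0,0,0],"rotation":[-0.37,-0.12,0.85]},{"gripper":0,"slide":[0,0,0],"rotation":[-0.37,-0.12,0.85]},{"gripper":0,"slide":[0,0,0],"rotation":[-0.37,-0.12,0.85]},{"gripper":0,"slide":[0,0,0],"rotation":[-0.37,-0.12,0.85]},{"gripper":0,"slide":[0,0,0],"rotation":[-0.37,-0.12,0.85]},{"gripper":0,"slide":[0,0,0],"rotation":[-0.37,-0.12,0.85]},{"gripper":0,"slide":[0,0,0],"rotation":[-0.37,-0.12,0.85]},{"gripper":0,"slide":[0,0,0],"rotation":[-0.37,-0.12,0.85]},{"gripper":0,"slide":[0,0,0],"rotation":[-0.35,-0.12,0.82]},{"gripper":0,"slide":[0,0,0],"rotation":[0,0,0]},{"gripper":0,"slide":[0,0,0],"rotation":[0,0,0]}]'

```text
time: 16.18
ee_pos: [0.4829, 0.0004, 0.2112]
tool_rot: [0.522, 0.84, 0.127, 0.076]
ft_force: [-0.6, 0.0, 0.5]
grip_width: 1.002
gripper_force: 0.0
```

```bash
python3 - <<'E'
from g import *
a=np.array([-.2647,-.1314,.9553]);e=np.array([.4974,.0062,.1567])-.125*a
rep(e+.175*a,-a,[.896,.444,0]); rep(e+.065*a)
E
```

```text
t 16.175 pos [4.829e-01 4.000e-04 2.112e-01] y [0.857 0.423 0.293] z [ 0.26   0.135 -0.956] F [-0.57  0.03  0.47] w 1.002 gf 0.0 q6 -0.94
slide units [-0.05 -0.05  0.27]
rot units(5deg) [-0.03 -0.06 -0.01]
t 16.175 pos [4.829e-01 4.000e-04 2.112e-01] y [0.857 0.423 0.293] z [ 0.26   0.135 -0.956] F [-0.57  0.03  0.47] w 1.002 gf 0.0 q6 -0.94
slide units [-0.08 -0.04  4.67]
```

Call:
play_rows --plan '[{"gripper":0,"slide":[-0.08,-0.04,0.5],"rotation":[-0.03,-0.06,0]},{"gripper":0,"slide":[0,0,0.6],"rotation":[0,0,0]},{"gripper":0,"slide":[0,0,0.6],"rotation":[0,0,0]},{"gripper":0,"slide":[0,0,0.6],"rotation":[0,0,0]},{"gripper":0,"slide":[0,0,0.6],"rotation":[0,0,0]},{"gripper":0,"slide":[0,0,0.6],"rotation":[0,0,0]},{"gripper":0,"slide":[0,0,0.6],"rotation":[0,0,0]},{"gripper":0,"slide":[0,0,0.5],"rotation":[0,0,0]},{"gripper":0,"slide":[0,0,0],"rotation":[0,0,0]},{"gripper":1,"slide":[0,0,0],"rotation":[0,0,0]},{"gripper":1,"slide":[0,0,0],"rotation":[0,0,0]},{"gripper":1,"slide":[0,0,0],"rotation":[0,0,0]},{"gripper":1,"slide":[0,0,0],"rotation":[0,0,0]},{"gripper":1,"slide":[0,0,0],"rotation":[0,0,0]},{"gripper":1,"slide":[0,0,0],"rotation":[0,0,0]}]'

```text
time: 18.05
ee_pos: [0.5132, 0.0139, 0.101]
tool_rot: [0.522, 0.84, 0.127, 0.079]
ft_force: [-0.7, -1.1, 1.1]
grip_width: 0.411
gripper_force: 30.0
```

```bash
python3 - <<'E'
from g import *
a=np.array([-.2647,-.1314,.9553]);e=np.array([.4974,.0062,.1567])-.125*a
rep(e+.065*a,-a,[.896,.444,0])
E
```

```text
t 18.05 pos [0.5132 0.0139 0.101 ] y [0.857 0.422 0.296] z [ 0.265  0.132 -0.955] F [-0.74 -1.1   1.14] w 0.411 gf 30.000244081020355 q6 -0.95
slide units [ 0.01 -0.01  0.06]
rot units(5deg) [ 0.01 -0.   -0.02]
```

Call:
play_rows --plan '[{"gripper":1,"slide":[0,0,-0.2],"rotation":[0,0,0]},{"gripper":1,"slide":[0,0,-0.4],"rotation":[0,0,0]},{"gripper":1,"slide":[0,0,-0.5],"rotation":[0,0,0]},{"gripper":1,"slide":[0,0,-0.5],"rotation":[0,0,0]},{"gripper":1,"slide":[0,0,-0.5],"rotation":[0,0,0]},{"gripper":1,"slide":[0,0,-0.5],"rotation":[0,0,0]},{"gripper":1,"slide":[0,0,-0.6],"rotation":[0,0,0]},{"gripper":1,"slide":[0,0,-0.6],"rotation":[0,0,0]},{"gripper":1,"slide":[0,0,-0.6],"rotation":[0,0,0]},{"gripper":1,"slide":[0,0,-0.6],"rotation":[0,0,0]},{"gripper":1,"slide":[0,0,-0.6],"rotation":[0,0,0]},{"gripper":1,"slide":[0,0,-0.6],"rotation":[0,0,0]},{"gripper":1,"slide":[0,0,-0.6],"rotation":[0,0,0]},{"gripper":1,"slide":[0,0,-0.6],"rotation":[0,0,0]},{"gripper":1,"slide":[0,0,0],"rotation":[0,0,0]},{"gripper":1,"slide":[0,0,0],"rotation":[0,0,0]}]'

```text
time: 20.05
ee_pos: [0.464, -0.0104, 0.2772]
tool_rot: [0.522, 0.84, 0.127, 0.078]
ft_force: [-0.7, 0.0, -2.5]
grip_width: 0.407
gripper_force: 30.0
```

```bash
python3 - <<'E'
from g import *
rep([.513,-.299,.28],[0,0,-1],[.896,.444,0])
E
```

```text
t 20.05 pos [ 0.464  -0.0104  0.2772] y [0.857 0.422 0.296] z [ 0.264  0.132 -0.955] F [-0.74  0.02 -2.54] w 0.407 gf 29.99947339296341 q6 -0.95
slide units [-11.22  -3.16  -1.11]
rot units(5deg) [ 3.44 -0.01 -0.02]
```

Call:
play_rows --plan '[{"gripper":1,"slide":[0,0,0],"rotation":[0.3,0,0]},{"gripper":1,"slide":[0,0,0],"rotation":[0.5,0,0]},{"gripper":1,"slide":[0,0,0],"rotation":[0.6,0,0]},{"gripper":1,"slide":[0,0,0],"rotation":[0.6,0,0]},{"gripper":1,"slide":[0,0,0],"rotation":[0.6,0,0]},{"gripper":1,"slide":[0,0,0],"rotation":[0.5,0,0]},{"gripper":1,"slide":[0,0,0],"rotation":[0.34,0,0]},{"gripper":1,"slide":[0,0,0],"rotation":[0,0,0]},{"gripper":1,"slide":[0,0,0],"rotation":[0,0,0]}]'

```text
time: 21.18
ee_pos: [0.4641, -0.0105, 0.2776]
tool_rot: [0.528, 0.849, 0.001, -0.0]
ft_force: [-0.3, 0.1, -2.7]
grip_width: 0.408
gripper_force: 30.0
```

```bash
python3 - <<'E'
from g import *
rep([.513,-.299,.28],[0,0,-1],[.896,.444,0])
E
```

```text
t 21.175 pos [ 0.4641 -0.0105  0.2776] y [0.897 0.442 0.001] z [ 0.     0.001 -1.   ] F [-0.26  0.12 -2.67] w 0.408 gf 29.999493062496185 q6 -0.74
slide units [-11.22  -3.35  -0.11]
rot units(5deg) [ 0.01 -0.01 -0.02]
```

Call:
play_rows --plan '[{"gripper":1,"slide":[-0.4,-0.11,0],"rotation":[0,0,0]},{"gripper":1,"slide":[-0.7,-0.21,0],"rotation":[0,0,0]},{"gripper":1,"slide":[-0.7,-0.21,0],"rotation":[0,0,0]},{"gripper":1,"slide":[-0.7,-0.21,0],"rotation":[0,0,0]},{"gripper":1,"slide":[-0.7,-0.21,0],"rotation":[0,0,0]},{"gripper":1,"slide":[-0.7,-0.21,0],"rotation":[0,0,0]},{"gripper":1,"slide":[-0.7,-0.21,0],"rotation":[0,0,0]},{"gripper":1,"slide":[-0.7,-0.21,0],"rotation":[0,0,0]},{"gripper":1,"slide":[-0.7,-0.21,0],"rotation":[0,0,0]},{"gripper":1,"slide":[-0.7,-0.21,0],"rotation":[0,0,0]},{"gripper":1,"slide":[-0.7,-0.21,0],"rotation":[0,0,0]},{"gripper":1,"slide":[-0.7,-0.21,0],"rotation":[0,0,0]},{"gripper":1,"slide":[-0.7,-0.21,0],"rotation":[0,0,0]},{"gripper":1,"slide":[-0.7,-0.21,0],"rotation":[0,0,0]},{"gripper":1,"slide":[-0.7,-0.21,0],"rotation":[0,0,0]},{"gripper":1,"slide":[-0.7,-0.21,0],"rotation":[0,0,0]},{"gripper":1,"slide":[-0.32,-0.09,0],"rotation":[0,0,0]},{"gripper":1,"slide":[0,0,0],"rotation":[0,0,0]},{"gripper":1,"slide":[0,0,0],"rotation":[0,0,0]}]'

```text
time: 23.55
ee_pos: [0.5132, -0.2986, 0.2773]
tool_rot: [0.528, 0.849, 0.001, -0.0]
ft_force: [0.1, 0.2, -2.8]
grip_width: 0.41
gripper_force: 30.0
```

```bash
python3 - <<'E'
from g import *
rep([.513,-.299,.21],[0,0,-1],[.896,.444,0])
from h import *
S=robot.capture("scene");T=robot.capture("top");np.save("scene3.npy",S)
def crop(im,x,y,r=50): return cv2.resize(im[y-r:y+r,x-r:x+r,::-1],(400,400),interpolation=cv2.INTER_CUBIC)
p=robot.get_state()["ee_pos"]
print(proj("scene",[[p[0],p[1],p[2]-.081],[p[0],p[1],p[2]-.065]]))
cv2.imwrite("pics/m3.png",np.hstack([crop(S,155,105),crop(T,400,202)]))
E
```

```text
t 23.55 pos [ 0.5132 -0.2986  0.2773] y [0.897 0.443 0.   ] z [-0.     0.001 -1.   ] F [ 0.06  0.15 -2.85] w 0.41 gf 29.999575316905975 q6 -1.19
slide units [-0.01 -0.01  2.69]
rot units(5deg) [ 0.01 -0.01 -0.02]
[[151.25597985  96.76303831]
 [149.84259639  90.69914926]]
```

View pics/m3.png

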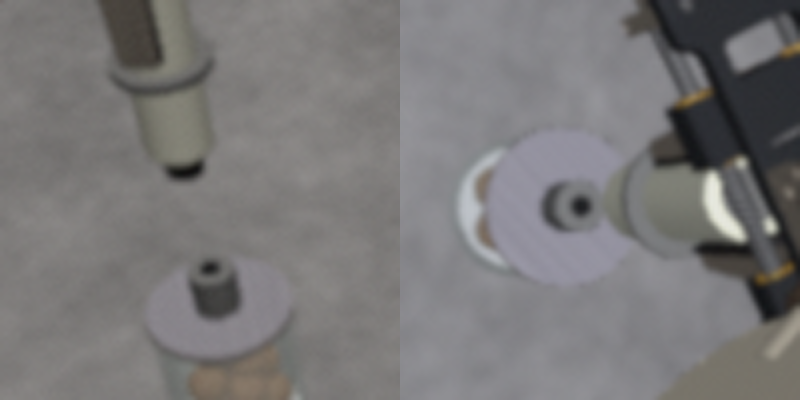

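The nozzle tip (scene 151,97.6) is within 1 px of the prediction, and the sealer hangs upright above the valve. I descend and watch the force.

Call:
play_rows --plan '[{"gripper":1,"slide":[0,0,0.3],"rotation":[0,0,0]},{"gripper":1,"slide":[0,0,0.5],"rotation":[0,0,0]},{"gripper":1,"slide":[0,0,0.5],"rotation":[0,0,0]},{"gripper":1,"slide":[0,0,0.5],"rotation":[0,0,0]},{"gripper":1,"slide":[0,0,0.4],"rotation":[0,0,0]},{"gripper":1,"slide":[0,0,0.2],"rotation":[0,0,0]},{"gripper":1,"slide":[0,0,0.1],"rotation":[0,0,0]},{"gripper":1,"slide":[0,0,0],"rotation":[0,0,0]},{"gripper":1,"slide":[0,0,0],"rotation":[0,0,0]},{"gripper":1,"slide":[0,0,0],"rotation":[0,0,0]}]'

```text
time: 24.9
ee_pos: [0.5133, -0.2992, 0.2153]
tool_rot: [0.528, 0.849, 0.0, 0.0]
ft_force: [0.3, 0.2, -3.5]
grip_width: 0.405
gripper_force: 30.0
```

```bash
python3 - <<'E'
from g import *
rep([.513,-.299,.201],[0,0,-1],[.896,.444,0])
from h import *
S=robot.capture("scene");T=robot.capture("top")
def crop(im,x,y,r=30): return cv2.resize(im[y-r:y+r,x-r:x+r,::-1],(400,400),interpolation=cv2.INTER_CUBIC)
cv2.imwrite("pics/m4.png",np.hstack([crop(S,157,118),crop(T,396,202)]))
E
```

```text
t 24.9 pos [ 0.5133 -0.2992  0.2153] y [0.897 0.442 0.001] z [ 0.001  0.001 -1.   ] F [ 0.28  0.24 -3.46] w 0.405 gf 29.999547600746155 q6 -1.19
slide units [ 0.01 -0.01  0.57]
rot units(5deg) [ 0.01 -0.   -0.02]
```

View pics/m4.png

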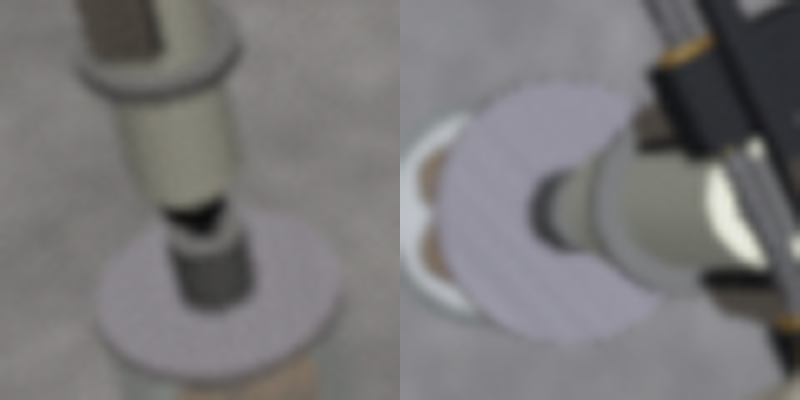

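The tip is just above the knob and in line with the valve, with the front edge of the nozzle at crop (205,232). I go down slowly.

Call:
play_rows --plan '[{"gripper":1,"slide":[0,0,0.12],"rotation":[0,0,0]},{"gripper":1,"slide":[0,0,0.12],"rotation":[0,0,0]},{"gripper":1,"slide":[0,0,0.12],"rotation":[0,0,0]},{"gripper":1,"slide":[0,0,0.12],"rotation":[0,0,0]},{"gripper":1,"slide":[0,0,0],"rotation":[0,0,0]},{"gripper":1,"slide":[0,0,0],"rotation":[0,0,0]},{"gripper":1,"slide":[0,0,0],"rotation":[0,0,0]}]'

```text
time: 25.88
ee_pos: [0.5131, -0.299, 0.203]
tool_rot: [0.528, 0.849, 0.0, -0.0]
ft_force: [-1.2, -0.2, -0.2]
grip_width: 0.41
gripper_force: 30.0
```

```bash
python3 - <<'E'
from g import *
rep([.513,-.299,.2015],[0,0,-1],[.896,.444,0])
f=[]
for i in range(10): robot.capture("scene");f.append(robot.get_state()["ft_force"])
print(np.mean(f,0).round(2),np.std(f,0).round(2))
rep()
E
```

```text
t 25.875 pos [ 0.5131 -0.299   0.203 ] y [0.897 0.442 0.   ] z [-0.     0.001 -1.   ] F [-1.15 -0.21 -0.21] w 0.41 gf 29.999932944774628 q6 -1.19
slide units [ 0.   -0.    0.06]
rot units(5deg) [ 0.   -0.01 -0.02]
[-0.71  0.21 -0.16] [0.52 0.64 0.34]
t 26.375 pos [ 0.5131 -0.299   0.2028] y [0.897 0.442 0.   ] z [-0.     0.001 -1.   ] F [-0.64  0.21  0.03] w 0.407 gf 29.999981224536896 q6 -1.19
```

```bash
python3 - <<'E'
from h import *
S=robot.capture("scene");T=robot.capture("top")
def crop(im,x,y,r=30): return cv2.resize(im[y-r:y+r,x-r:x+r,::-1],(400,400),interpolation=cv2.INTER_CUBIC)
cv2.imwrite("pics/m5.png",np.hstack([crop(S,157,122),crop(T,396,202)]))
E
```

```text
(no output)
```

View pics/m5.png

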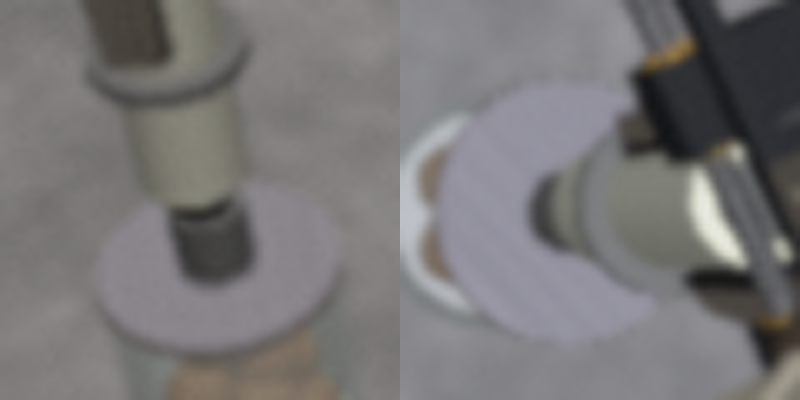

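The housing is right above the knob with the dark nozzle squeezed between them. They line up to about 1 mm, and the push is about 2.6 N, roughly 4.6 mm of travel. I hand in.

```bash
python3 -c "
from station import robot
print(robot.sign_off())"
```

```text
the job is handed in; nothing more can be done
None
```

The job is handed in: the lid is home on the jar and let go, and the sealer is held upright on the valve, pressing with about 2.6 N (nozzle roughly 4.6 mm in, inferred from the force); the hand-in gave no verdict.

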